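# Refit the washed reamer on the citrus juicer and hold it down on its switch

## Task

The unplugged citrus juicer has just been washed: lift its dust cover off by the knob and set it down gently on the bare counter, knob up. Then take the reamer from the draining board, fit it on the juicer's drive shaft, turning it until the splines mesh and it slides fully home, and keep pressing it down against the shaft's spring so that the switch stays made. Finish still holding the reamer pressed down; leave the other things on the counter where they are.

Things in the scene. Friction and masses are not known exactly. Their poses are not given: they have to be found in the camera images.
- juicer: Electric citrus juicer, fixed, upright. White motor base 154 mm in diameter; on it a steel bowl, rim 160 mm outside, 152 mm inside, 165 mm above the counter. Origin: centre of its underside, on the counter, below the drive shaft; z up. The spout points along its own -x, reaches 112 mm from the axis, 113 to 135 mm above the counter.
- strainer (a point): Centre of the black strainer floor inside the juicer's bowl, 130 mm above the counter; the floor is 144 mm in diameter. Fingers must stay above it.
- spindle: The juicer's steel drive shaft, upright on the bowl's axis. Origin: on its axis, on top of the 28 mm round shoulder that the reamer sits on, 144 mm above the counter while nothing presses it; z up. Four spline ribs stand on the shoulder, 18 mm tall, 4 mm wide, reaching 11 mm from the axis along its own +x, -x, +y, -y. Its starting angle varies.
- spindle_tip (a point): Top of the shaft's round pilot pin, on its axis, 30 mm above the spindle's origin. The pin is 11 mm in diameter, its last 8 mm tapering to 5 mm; the rib ends are rounded. The shaft turns only stiffly (about 0.25 N m), so a reamer rubbing round on the rib ends does not turn it; it sinks on a spring, see joint plunger.
- plunger (a joint): How far the drive shaft is pushed straight down, in m: 0 up, 0.008 at its stop. A spring pushes it up with 4 N at 0, 9 N at 0.005 and 12 N at 0.008. The juicer's switch is made when it is pushed down more than 0.005.
- lid: Loose clear domed dust cover, 161 mm in diameter, 86 mm high with its knob, about 140 g; starts on the bowl's rim, origin 159 mm above the counter. Origin: centre of its underside, the lower edge of a 147 mm lip that hangs 6 mm inside the bowl and that it stands on when set on the counter; z up. The flat top of the dome, 68 mm across, is 56 mm above the origin.
- lid_knob (a point): Middle of the lid's black round knob, on its axis, 71 mm above the lid's origin. The knob is an upright cylinder 24 mm in diameter and 30 mm tall, standing on the dome, from 56 to 86 mm above the lid's origin.
- reamer: White plastic reamer, about 70 g, upright on the draining board. Ribbed cone 63 mm high, upright-sided up to 36 mm, then narrowing to the tip. Across the ribs 52 mm: 12 upright ribs 3.6 mm wide at 0, 30, 60 ... degrees from its own x, standing 2.5 mm out of a 47 mm round body. Origin: centre of its flat underside; z up. Home, its origin coincides with the spindle's.
- reamer_socket (a point): Mouth of the splined socket, at the reamer's origin: a cross 36 mm deep, four slots 8 mm wide along the reamer's own +x, -x, +y, -y, reaching 13 mm from the axis, with a clear middle 15 mm in diameter. It meshes when the reamer's x lies along the spindle's x or y, either way, within about 10 degrees; unmeshed it stands on the rib ends, 18 mm above home.
- drain_board: Flat dark slate-blue draining board 160 x 130 x 8 mm (x, y, z), fixed to the counter; its top is 8 mm above the counter. Origin: centre of its underside.
- tumbler: Glass tumbler, 64 mm in diameter, 95 mm high, standing under the juicer's spout. Origin: centre of its underside. To be left alone.
- fruit_bowl: White bowl with four oranges, 170 mm in diameter, 124 mm high. Origin: centre of its underside. To be left alone.
- sanitizer: Pump bottle of hand sanitizer, 60 mm in diameter, 180 mm high. Origin: centre of its underside. To be left alone.
- key_basket: Blue basket with room keys, 110 x 160 x 55 mm (x, y, z). Origin: centre of its underside. To be left alone.
Not all that is in view belongs to the job. Several things have the shape of the reamer; the one meant has the colours described above.

How it is judged:
On the way, in this order (a step that is already met when the one before it is completed fails the run):
1. the dust cover stands knob up on the bare counter, let go (height (world z) of lid below 0.005 m and angle between lid's own z axis and vertical below 0.1 rad and linear speed of lid below 0.03 m/s and contact force between the fingers and lid below 0.1 N), for 0.2 s.
2. the reamer is meshed and fully home on the drive shaft (z of reamer in the frame of spindle below 0.003 m and horizontal distance between reamer and spindle below 0.004 m and angle between reamer's own z axis and vertical below 0.12 rad), for 0.1 s.
At the end, for the whole second after the job is handed in: The dust cover stands on the bare counter, knob up (within 0.1 rad), at rest and untouched. The reamer is home on the drive shaft (within 3 mm in height, 4 mm sideways, 0.12 rad of upright), and the fingers still hold it and press it so that the shaft stays more than 5 mm down (all of step 2 and height (world z) of lid below 0.005 m and angle between lid's own z axis and vertical below 0.1 rad and linear speed of lid below 0.03 m/s and contact force between the arm and lid below 0.1 N and z of reamer in the frame of spindle above -0.003 m and value of joint plunger above 0.005 m and contact force between the fingers and reamer above 2 N and contact force between reamer and spindle above 4 N); the arm keeps its last pose, push and grip.
It fails at once if the dust cover is dropped or slammed onto the counter (linear speed of lid above 0.8 m/s and height (world z) of lid below 0.05 m).
It fails at once if the tumbler is knocked or shifted (distance of tumbler from where it was at the start of the episode above 0.03 m or angle between tumbler's own z axis and vertical above 0.4 rad).
It fails at once if the fruit bowl is shifted (distance of fruit_bowl from where it was at the start of the episode above 0.03 m or angle between fruit_bowl's own z axis and vertical above 0.4 rad).
It fails at once if the sanitizer bottle is knocked or shifted (distance of sanitizer from where it was at the start of the episode above 0.03 m or angle between sanitizer's own z axis and vertical above 0.4 rad).
It fails at once if the key basket is shifted (distance of key_basket from where it was at the start of the episode above 0.03 m or angle between key_basket's own z axis and vertical above 0.4 rad).
It also fails if it takes over 72 s, if anything falls off the work surface, if the arm or the gripper's body presses on something with over 40 N, if the wrist force passes 120 N, or if a joint passes its speed limit or range.

## Robot

A 6-joint arm with a two-finger parallel gripper is mounted at the origin on the work surface. World frame = base frame: x ahead of the robot, y to its left, z up, the work surface at z = 0. Lengths are in m, angles in rad, forces in N, time in s.
With the tool pointing down it reaches from about 0.35 to 0.875 m from the base axis. Payload 15.5 kg.
Tool frame: the origin (TCP) lies at the centre of the arm's flange, where the gripper is bolted on; the fingertips stand 173 mm ahead of it and the grasp point (between the pads) lies 155 mm ahead of it; z points along the fingers, y is the line along which they close (so a half turn about z gives the same grasp; the last joint's range is limited). The gripper opens to 85 mm and grips with 20 to 120 N. Pads are 22 mm wide; open, the fingers measure 114 mm over their backs; the gripper's body (76 mm by 85 mm) begins 54 mm behind the grasp point. The pads swing forward as they close: fully open they stand 13 mm farther back than shut.
Start: joints at [1.087, 0.494, 1.345, -0, 1.302, -0.096], TCP at [0.236, 0.579, 0.405] pointing down, gripper open.
Joint ranges: [-2.91, 2.91], [-0.82, 2.16], [0.22, 2.67], [-1.22, 4.37], [0.12, 2.79], [-3.08, 3.08]. Speed limits (rad/s): [1.89, 1.89, 2.57, 3.01, 3.01, 3.01].

## Interface

Orientations are given as a unit quaternion [w, x, y, z].
In Python, from workcell import ctrl gives the robot as it stands.
- The arm moves only by the shell command python3 -m jog 'ROWS' [FORCE]. ROWS is JSON, a list of rows, each a list of 3 entries, a list of its own where there are three numbers: the shift along the tool's x, y, z in units of 30 mm (1.0 is 30 mm), then the turn about the tool's z in units of 6 degrees (1.0 is 6 degrees), then the opening, from 0 (shut) to 1 (fully open). In form: [[[dx, dy, dz], yaw, gripper], ...]. A call has 1 to 12 rows; each row shifts and turns the commanded pose from where the row before left it, along the tool's axes as they then stand; what a row does not reach is not made up. A row lasts 1/10 s, in which the tool goes at most 50 mm and 8.59 degrees, less where a joint would pass 70% of its speed; a pose out of reach is approached as far as the arm can. A call is refused whole if a number of a shift passes 1 or a number of a turn 1, either way. A call with a gripper value outside its range is refused whole. The fingers move at their own pace and stop on an object; FORCE is the grip in N (left out, the last holds). Time passes only in rows, so rows that do not move let the fingers close. It gives the time, the measured TCP pose, the force, the opening and the grip force at its end, in the units of the state.
- ctrl.get_obs(): the state, without advancing time (a new reading comes with each control period).
- ctrl.capture(name): name is "scene" or "top"; returns the picture (400x640x3 uint8, red, green, blue); there is no depth.
- ctrl.camera_params(name): a dict with "K" (3x3 intrinsics, pixels), "D" ([k1, k2, p1, p2, k3] as OpenCV has them; the pictures are not rectified), "camera_from_world" (4x4, takes a point from world to camera coordinates). Camera axes: x right, y down, z forward; pixel columns grow to the right and rows downward; lengths in m; the calibration is good to about 2 mm. A picture is of the moment at which its call begins. camera_params takes no time and is no camera call.
- ctrl.job_done(): hands the job in; it is judged then, once.
The state is a dict: "clock": time; "joints": joint angles; "joint_vel": joint speeds; "joint_efforts": joint torques, N m; "position": TCP position; "eef_rot": TCP orientation; "ft_force": force on the tool from outside, world axes, zero at the start; "wrist_torque": the same for the moment, N m; "gripper_width": opening from 0.0 (shut) to 1.0 (fully open); "grip_force": force on a finger pad.
Only numpy, scipy, OpenCV 4.12 (cv2) and the standard library are available. Lean on these libraries where they do the work, as an engineer would, in place of code of your own. Each camera call takes 0.05 s, during which the arm holds its last target. There are 200 camera calls.

## Working session

There is one attempt and no reset: what is moved stays moved. The work goes in short steps, Python scripts to look and compute and a shell command to move; the robot and the scene stay as the last step left them, time stands still between calls to the robot, and variables do not carry over. Pictures are saved under pics/ and viewed, at most 10 in all, crops included, and the job is handed in when it is done.

```bash
mkdir -p pics; ls
python3 - <<'E'
from workcell import ctrl
import cv2,numpy as np
for n in("scene","top"):
    im=ctrl.capture(n); cv2.imwrite(f"pics/{n}0.png",im[:,:,::-1])
    p=ctrl.camera_params(n); print(n,np.round(p["K"],1).tolist(),np.round(p["D"],3)); T=np.array(p["camera_from_world"]);print((-T[:3,:3].T@T[:3,3]).round(3),T[:3,:3].round(2).tolist())
o=ctrl.get_obs();print(o)
E
```

```text
pics
scene [[451.1, 0.0, 315.3], [0.0, 451.1, 207.8], [0.0, 0.0, 1.0]] [-0.028  0.     0.     0.     0.   ]
[1.025 0.401 1.087] [[-0.71, 0.71, -0.01], [0.59, 0.58, -0.56], [-0.39, -0.4, -0.83]]
top [[369.1, 0.0, 322.2], [0.0, 369.1, 199.1], [0.0, 0.0, 1.0]] [-0.078  0.     0.     0.     0.   ]
[ 0.429 -0.069  1.011] [[0.0, -1.0, -0.03], [-0.99, 0.0, -0.16], [0.16, 0.03, -0.99]]
{'clock': 0.1, 'joints': array([ 1.08751587e+00,  4.94152874e-01,  1.34603886e+00, -2.10266792e-05,
        1.30251953e+00, -9.54530927e-02]), 'joint_vel': array([-5.63530846e-05, -1.97028375e-04, -2.07417639e-03,  1.20561991e-03,
        6.14880965e-04, -2.57486568e-04]), 'joint_efforts': array([ 1.91247724e-03, -8.83592248e+01, -3.84571123e+01, -1.78324581e-04,
        5.00858310e-03,  5.87808790e-05]), 'position': array([0.23627717, 0.57848539, 0.40415026]), 'eef_rot': array([-1.49880614e-04,  1.92697922e-01,  9.81257967e-01, -5.38943355e-04]), 'ft_force': array([-0.42830839,  0.27718294, -0.53718233]), 'wrist_torque': array([-0.03028139, -0.01277868,  0.01899086]), 'grip_force': 0.0, 'gripper_width': 1.001542713180316}
```

View pics/scene0.png

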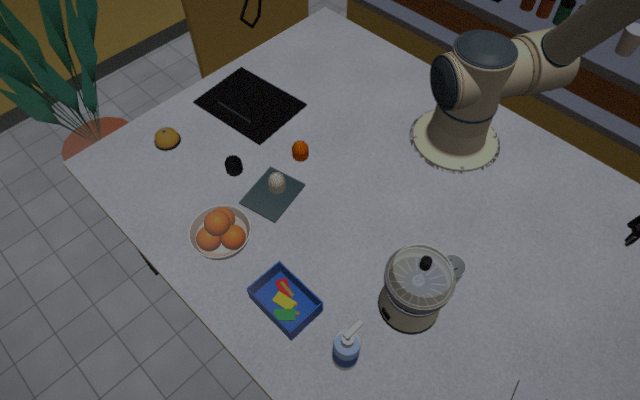

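View pics/top0.png

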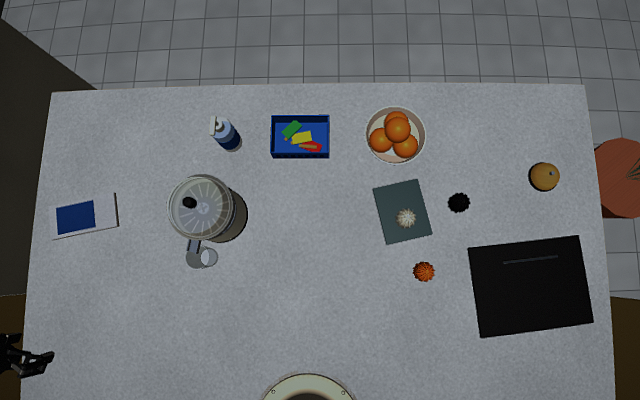

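The scene view shows the lid knob at (426,263), the white reamer at (277,182) and the orange and black look-alikes. The top view shows the knob at (190,202), the reamer at (405,218) and the tumbler at (208,257). Next I'll triangulate these.

```bash
cat > h.py <<'E'
import cv2,numpy as np
from workcell import ctrl
from scipy.spatial.transform import Rotation as R
P={n:ctrl.camera_params(n) for n in("scene","top")}
def ray(n,uv):
    p=P[n];T=np.array(p["camera_from_world"])
    q=cv2.undistortPoints(np.array([[uv]],float),np.array(p["K"]),np.array(p["D"]))[0,0]
    d=T[:3,:3].T@np.array([q[0],q[1],1]);return -T[:3,:3].T@T[:3,3],d/np.linalg.norm(d)
def plane(n,uv,z):
    c,d=ray(n,uv);return c+d*(z-c[2])/d[2]
def tri(a,b):
    A=np.zeros((3,3));v=np.zeros(3);r=[ray("scene",a),ray("top",b)]
    for c,d in r: M=np.eye(3)-np.outer(d,d);A+=M;v+=M@c
    x=np.linalg.solve(A,v);return x,np.linalg.norm(np.cross(x-r[0][0],r[0][1]))
def proj(n,X):
    p=P[n];T=np.array(p["camera_from_world"])
    return cv2.projectPoints(np.array([X],float),cv2.Rodrigues(T[:3,:3])[0],T[:3,3],np.array(p["K"]),np.array(p["D"]))[0][0,0]
def blobs(m,x0,y0,x1,y1,amin=20):
    s=np.zeros_like(m);s[y0:y1,x0:x1]=m[y0:y1,x0:x1]
    n,_,st,c=cv2.connectedComponentsWithStats(s);return [(c[i].round(1).tolist(),st[i].tolist()) for i in range(1,n) if st[i][4]>=amin]
def tool(dx,dy,dz):  # world shift -> tool-axis shift in units
    o=ctrl.get_obs();q=o["eef_rot"];return R.from_quat([q[1],q[2],q[3],q[0]]).inv().apply([dx,dy,dz])/0.03
E
python3 - <<'E'
from h import *
s=cv2.imread("pics/scene0.png");t=cv2.imread("pics/top0.png")
dk=lambda i:(i.max(2)<45).astype(np.uint8)
print(blobs(dk(s),405,245,445,285,20),blobs(dk(t),172,185,212,220,20))
wh=lambda i:((i.min(2)>135)).astype(np.uint8)
print("reamer",blobs(wh(s),255,165,298,200,15),blobs(wh(t),385,195,425,235,15))
print("knob",tri((426,262),(190,202)))
print("board corners",[plane("top",c,.008).round(3).tolist() for c in((373,188),(419,179),(432,235),(386,244))])
print("tumbler",plane("top",(208,257),.095),"free",plane("top",(300,230),0),"basket",plane("top",(300,158),.055))
big=lambda i,x,y,r:cv2.resize(i[y-r:y+r,x-r:x+r],(400,400),interpolation=cv2.INTER_CUBIC)
cv2.imwrite("pics/c1.png",np.hstack([big(s,277,182,25),big(t,405,218,25)]))
E
```

```text
[([425.2, 262.9], [420, 256, 12, 15, 131])] [([189.3, 202.1], [183, 197, 14, 11, 123])]
reamer [] [([407.5, 218.2], [403, 214, 10, 9, 40])]
knob (array([0.55290229, 0.24882486, 0.22974805]), np.float64(0.002146710343655422))
board corners [[0.627, -0.176, 0.008], [0.652, -0.304, 0.008], [0.497, -0.333, 0.008], [0.473, -0.208, 0.008]]
tumbler [0.43614028 0.24700699 0.095     ] free [0.51201681 0.02537005 0.        ] basket [0.70093202 0.02256844 0.055     ]
```

View pics/c1.png

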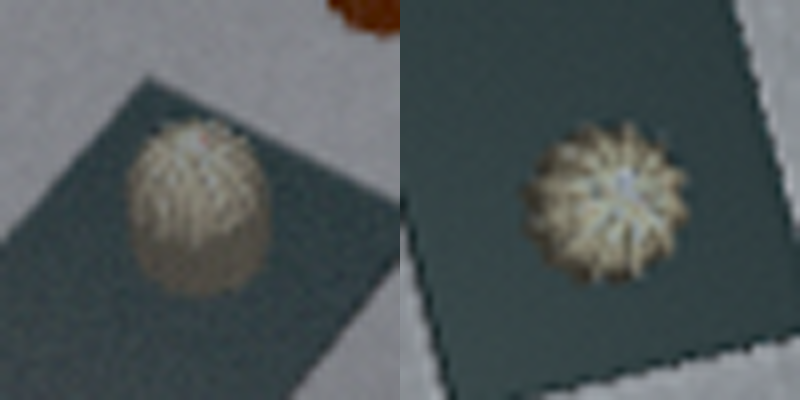

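The tip crop shows the reamer tip at scene ≈(276.6,174.5) and top ≈(408,215.5), with the reamer outline centred at top ≈(405.8,218.4).

Run:
```python
from h import *
print("knob",tri((425.2,262.9),(189.3,202.1)))
for a,b in(((276.6,174.5),(408.1,215.5)),): print("reamer tip",tri(a,b))
print("outline",plane("top",(405.75,218.4),.03))
k,_=tri((425.2,262.9),(189.3,202.1));o=ctrl.get_obs()
print(k[:2]-o["position"][:2],tool(*(k[:2]-o["position"][:2]),0.0))
# 12-fold rib phase in rectified polar about the reamer axis at z=.044
t=cv2.imread("pics/top0.png",0).astype(np.float32)
for c in((.5505,-.2575),(.548,-.255)):
  for z,r in((.044,.0235),(.05,.018)):
    th=np.radians(np.arange(0,360,1.))
    q=np.array([proj("top",(c[0]+r*np.cos(a),c[1]+r*np.sin(a),z)) for a in th],np.float32)
    v=cv2.remap(t,q[:,0],q[:,1],cv2.INTER_CUBIC).ravel();F=np.fft.fft(v-v.mean())
    print(c,z,"amp",abs(F[10:15]).round(0),"rib angle",(-np.degrees(np.angle(F[12]))/12).round(1))
```

```text
knob (array([0.5538273 , 0.24974604, 0.22818022]), np.float64(0.0006156331693130727))
reamer tip (array([ 0.54072014, -0.25481987,  0.07272986]), np.float64(0.0031166014740369313))
outline [ 0.54001306 -0.25942557  0.03      ]
[ 0.31755013 -0.32873936] [-1.39429193e+01 -6.14121971e+00  5.64503849e-03]
(0.5505, -0.2575) 0.044 amp [528. 735. 157. 929. 560.] rib angle 1.9
(0.5505, -0.2575) 0.05 amp [908. 860. 193. 715. 629.] rib angle -4.7
(0.548, -0.255) 0.044 amp [839. 138. 941. 495. 414.] rib angle 3.7
(0.548, -0.255) 0.05 amp [ 458. 1118.  862.  773.  583.] rib angle 5.5
```

```bash
python3 -m jog '[[[0,0,-1],0,1],[[0,0,-1],0,1],[[0,0,-1],0,1]]'
```

```text
clock: 0.4
position: [0.2363, 0.5784, 0.4953]
eef_rot: [-0.0, 0.193, 0.981, -0.001]
ft_force: [-0.6, 1.5, 0.0]
gripper_width: 1.002
grip_force: 0.0
```

```bash
python3 -m jog '[[[-0.7,-0.31,0],0,1],[[-0.7,-0.31,0],0,1],[[-0.7,-0.31,0],0,1],[[-0.7,-0.31,0],0,1],[[-0.7,-0.31,0],0,1],[[-0.7,-0.31,0],0,1],[[-0.7,-0.31,0],0,1],[[-0.7,-0.31,0],0,1],[[-0.7,-0.31,0],0,1],[[-0.7,-0.31,0],0,1]]' >/dev/null; python3 -m jog '[[[-0.7,-0.31,0],0,1],[[-0.7,-0.31,0],0,1],[[-0.7,-0.31,0],0,1],[[-0.7,-0.31,0],0,1],[[-0.7,-0.31,0],0,1],[[-0.7,-0.31,0],0,1],[[-0.7,-0.31,0],0,1],[[-0.7,-0.31,0],0,1],[[-0.7,-0.31,0],0,1],[[-0.64,0.04,0],0,1]]';python3 - <<'E'
from h import *
o=ctrl.get_obs();d=np.array([.5538,.2497,.391])-o["position"];print(d,tool(*d))
E
```

```text
clock: 2.4
position: [0.5576, 0.2566, 0.4945]
eef_rot: [-0.0, 0.193, 0.981, -0.0]
ft_force: [-0.0, 0.5, -0.3]
gripper_width: 0.999
grip_force: 0.0
[-0.00379984 -0.00693897 -0.10348091] [ 0.02796389 -0.2594716   3.44957156]
```

```bash
python3 -m jog '[[[0,-0.2,0.5],0,1],[[0,0,0.6],0,1],[[0,0,0.6],0,1],[[0,0,0.6],0,1],[[0,0,0],0,1],[[0,0,0],0,1]]';python3 - <<'E'
from h import *
o=ctrl.get_obs();d=np.array([.5538,.2497,.391])-o["position"];print(d,tool(*d))
im=[ctrl.capture(n)[:,:,::-1] for n in("scene","top")]
cv2.imwrite("pics/k1.png",np.hstack([cv2.resize(im[0][200:320,370:490],(400,400),interpolation=2),cv2.resize(im[1][150:270,140:260],(400,400),interpolation=2)]))
E
```

```text
clock: 3.0
position: [0.5549, 0.2525, 0.4258]
eef_rot: [-0.0, 0.193, 0.981, -0.0]
ft_force: [-0.9, -0.1, 0.5]
gripper_width: 1.001
grip_force: 0.0
[-0.00110795 -0.00277068 -0.03484855] [-0.00126083 -0.09901376  1.16165633]
```

View pics/k1.png

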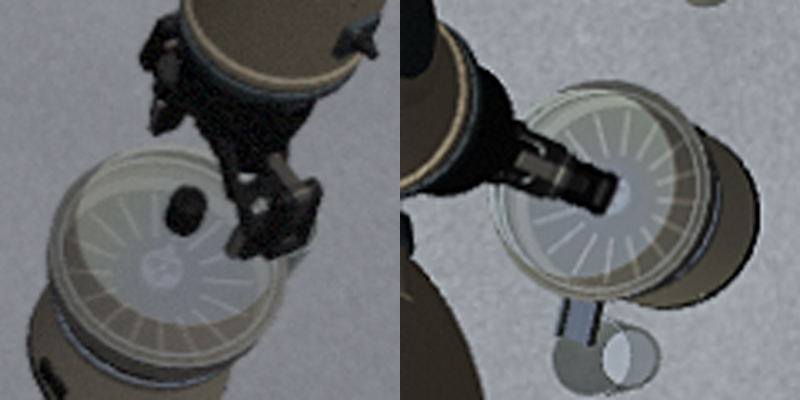

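The crops show the open fingers straddling the knob (scene crop (185,210)), so I descend and grip.

```bash
python3 -m jog '[[[0,-0.1,0.3],0,1],[[0,0,0.3],0,1],[[0,0,0.3],0,1],[[0,0,0.25],0,1],[[0,0,0],0,1],[[0,0,0],0,1]]'; python3 -m jog '[[[0,0,0],0,0.5],[[0,0,0],0,0],[[0,0,0],0,0],[[0,0,0],0,0],[[0,0,0],0,0],[[0,0,0],0,0]]' 40
```

```text
clock: 3.7
position: [0.5538, 0.2497, 0.391]
eef_rot: [-0.0, 0.193, 0.981, -0.0]
ft_force: [-0.3, -0.9, 0.0]
gripper_width: 0.998
grip_force: 0.0
clock: 4.3
position: [0.5537, 0.2497, 0.3915]
eef_rot: [0.0, 0.193, 0.981, 0.0]
ft_force: [-1.2, 0.1, 4.1]
gripper_width: 0.265
grip_force: 39.4
```

```bash
python3 -m jog '[[[0,0,-0.2],0,0],[[0,0,-0.4],0,0],[[0,0,-0.5],0,0],[[0,0,-0.5],0,0],[[0,0,-0.4],0,0],[[0,0,0],0,0]]'; python3 -m jog '[[[-0.06,-0.3,0],0,0],[[-0.1,-0.6,0],0,0],[[-0.12,-0.8,0],0,0],[[-0.12,-0.8,0],0,0],[[-0.12,-0.8,0],0,0],[[-0.12,-0.8,0],0,0],[[-0.12,-0.8,0],0,0],[[-0.12,-0.8,0],0,0],[[-0.12,-0.8,0],0,0],[[-0.12,-0.7,0],0,0],[[-0.12,-0.5,0],0,0],[[-0.02,-0.1,0],0,0]]';  python3 -m jog '[[[0,0,0.3],0,0],[[0,0,0.7],0,0],[[0,0,0.7],0,0],[[0,0,0.7],0,0],[[0,0,0.7],0,0],[[0,0,0.7],0,0],[[0,0,0.6],0,0],[[0,0,0.4],0,0],[[0,0,0.2],0,0],[[0,0,0],0,0],[[0,0,0],0,0]]'
```

```text
clock: 4.9
position: [0.554, 0.2497, 0.4533]
eef_rot: [0.001, 0.193, 0.981, 0.001]
ft_force: [0.2, 0.0, -1.9]
gripper_width: 0.264
grip_force: 39.4
clock: 6.1
position: [0.4991, 0.0166, 0.4507]
eef_rot: [-0.001, 0.194, 0.981, -0.0]
ft_force: [0.6, 0.5, -1.4]
gripper_width: 0.264
grip_force: 39.4
clock: 7.2
position: [0.5003, 0.0189, 0.3014]
eef_rot: [0.0, 0.193, 0.981, 0.0]
ft_force: [0.6, 0.8, -0.9]
gripper_width: 0.264
grip_force: 39.4
```

```bash
python3 -m jog '[[[0,0,0.3],0,0],[[0,0,0.5],0,0],[[0,0,0.5],0,0],[[0,0,0.4],0,0],[[0,0,0.3],0,0],[[0,0,0.15],0,0],[[0,0,0.05],0,0],[[0,0,0],0,0],[[0,0,0],0,0]]';python3 -m jog '[[[0,0,0.05],0,0],[[0,0,0],0,0],[[0,0,0],0,0]]'
```

```text
clock: 8.1
position: [0.5004, 0.0187, 0.2356]
eef_rot: [0.0, 0.193, 0.981, 0.0]
ft_force: [0.2, -0.1, -0.4]
gripper_width: 0.261
grip_force: 39.4
clock: 8.4
position: [0.5002, 0.0187, 0.2338]
eef_rot: [0.0, 0.193, 0.981, 0.0]
ft_force: [0.8, 0.5, -0.9]
gripper_width: 0.264
grip_force: 39.4
```

```bash
python3 -m jog '[[[0,0,0.05],0,0],[[0,0,0],0,0],[[0,0,0],0,0]]';python3 -m jog '[[[0,0,0.04],0,0],[[0,0,0],0,0],[[0,0,0],0,0]]'
```

```text
clock: 8.7
position: [0.5003, 0.0187, 0.2325]
eef_rot: [0.0, 0.193, 0.981, 0.0]
ft_force: [-1.5, -0.4, 6.4]
gripper_width: 0.265
grip_force: 40.3
clock: 9.0
position: [0.5003, 0.0187, 0.2322]
eef_rot: [0.001, 0.193, 0.981, 0.0]
ft_force: [-6.4, 0.8, 30.4]
gripper_width: 0.266
grip_force: 42.7
```

Down on the counter. I'll ease off, release and rise.

```bash
python3 -m jog '[[[0,0,-0.05],0,0],[[0,0,0],0,0],[[0,0,0],0,0.35],[[0,0,0],0,0.5],[[0,0,0],0,1],[[0,0,0],0,1],[[0,0,0],0,1],[[0,0,0],0,1]]'; python3 -m jog '[[[0,0,-0.3],0,1],[[0,0,-0.6],0,1],[[0,0,-0.8],0,1],[[0,0,-0.8],0,1],[[0,0,-0.8],0,1],[[0,0,-0.8],0,1],[[0,0,-0.3],0,1],[[0,0,0],0,1],[[0,0,0],0,1]]'
python3 - <<'E'
from h import *
o=ctrl.get_obs();print(o["position"],o["joints"])
d=np.array([.540,-.256])-o["position"][:2];print(tool(*d,0))
for n in("scene","top"): cv2.imwrite(f"pics/{n}1.png",ctrl.capture(n)[:,:,::-1])
s=cv2.imread("pics/scene1.png");t=cv2.imread("pics/top1.png")
print(proj("scene",(.5538,.2497,.174)),proj("top",(.5538,.2497,.174)))
c=lambda i,x,y,r:cv2.resize(i[y-r:y+r,x-r:x+r],(400,400),interpolation=cv2.INTER_CUBIC)
a,b=[proj(n,(.5538,.2497,.155)).astype(int) for n in("scene","top")];print(a,b)
cv2.imwrite("pics/c2.png",np.hstack([c(s,*a,40),c(t,*b,40)]))
E
```

```text
clock: 9.8
position: [0.5002, 0.0187, 0.2324]
eef_rot: [-0.0, 0.193, 0.981, -0.0]
ft_force: [0.3, 0.7, 0.2]
gripper_width: 1.004
grip_force: 0.0
clock: 10.7
position: [0.5, 0.0187, 0.364]
eef_rot: [-0.0, 0.193, 0.981, -0.0]
ft_force: [0.2, 0.2, 0.6]
gripper_width: 0.999
grip_force: 0.0
[0.49996071 0.01873315 0.36396238] [-8.19599530e-02  3.69474096e-01  1.69956420e+00  8.17669617e-06
  1.07313858e+00 -1.26491387e+00]
[-4.69894169e+00 -7.97282889e+00 -1.27991288e-03]
[420.18535673 274.11308263] [197.97948301 205.88477155]
[418 277] [200 207]
```

View pics/c2.png

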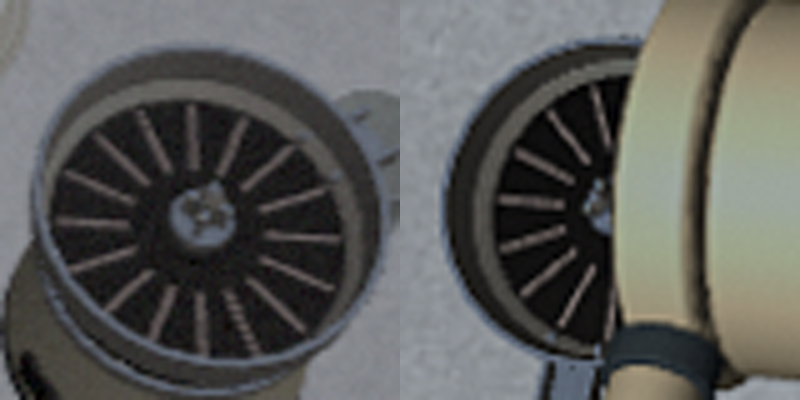

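View pics/scene1.png

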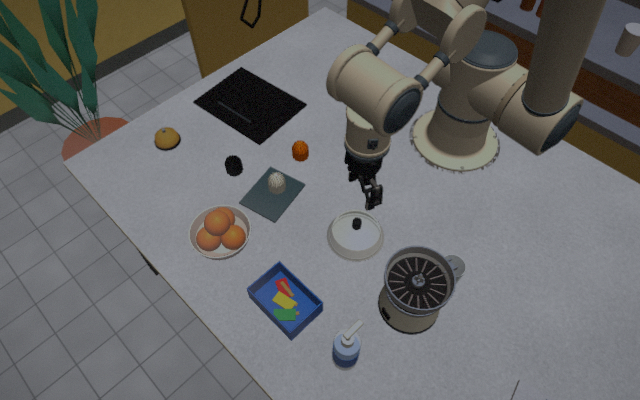

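The lid stands knob up on the counter at scene ≈(355,235). The bowl is open, with the splined shaft at scene crop (205,213). Next is the reamer.

```bash
python3 -m jog '[[[-0.2,-0.4,0],0,1],[[-0.45,-0.75,0],0,1],[[-0.45,-0.75,0],0,1],[[-0.45,-0.75,0],0,1],[[-0.45,-0.75,0],0,1],[[-0.45,-0.75,0],0,1],[[-0.45,-0.75,0],0,1],[[-0.45,-0.75,0],0,1],[[-0.45,-0.75,0],0,1],[[-0.45,-0.75,0],0,1],[[-0.45,-0.75,0],0,1],[[0,-0.07,0],0,1]]'; python3 -m jog '[[[0,0,0.2],0,1],[[0,0,0.6],0,1],[[0,0,0.6],0,1],[[0,0,0.6],0,1],[[0,0,0.2],0,1],[[0,0,0],0,1],[[0,0,0],0,1]]';python3 - <<'E'
from h import *
o=ctrl.get_obs();d=np.array([.540,-.257,.185])-o["position"];print(o["position"],tool(*d))
im=[ctrl.capture(n)[:,:,::-1] for n in("scene","top")]
cv2.imwrite("pics/r1.png",np.hstack([cv2.resize(im[0][135:235,227:327],(400,400),interpolation=2),cv2.resize(im[1][155:255,355:455],(400,400),interpolation=2)]))
t=cv2.imread("pics/top0.png",0).astype(np.float32)
for c in((.540,-.256),(.5405,-.258),(.539,-.257)):
  for z,r in((.044,.0235),(.05,.019)):
    th=np.radians(np.arange(0,360,1.))
    q=np.array([proj("top",(c[0]+r*np.cos(a),c[1]+r*np.sin(a),z)) for a in th],np.float32)
    v=cv2.remap(t,q[:,0],q[:,1],cv2.INTER_CUBIC).ravel();F=np.fft.fft(v-v.mean())
    print(c,z,"amp",abs(F[9:16]).round(0),"rib angle",(-np.degrees(np.angle(F[12]))/12).round(1))
E
```

```text
clock: 12.0
position: [0.5403, -0.2593, 0.3636]
eef_rot: [-0.0, 0.194, 0.981, -0.0]
ft_force: [0.5, 0.3, 0.5]
gripper_width: 0.998
grip_force: 0.0
clock: 12.7
position: [0.5405, -0.2557, 0.299]
eef_rot: [0.0, 0.192, 0.981, -0.0]
ft_force: [0.4, -0.3, -0.1]
gripper_width: 0.998
grip_force: 0.0
[ 0.54046741 -0.25571207  0.29895977] [-3.66722706e-04 -4.55508052e-02  3.79866027e+00]
(0.54, -0.256) 0.044 amp [ 383.  144. 2455. 1160. 1205.  993.  863.] rib angle -10.1
(0.54, -0.256) 0.05 amp [ 554. 1240. 1861.  262.  869.  819.  859.] rib angle 4.8
(0.5405, -0.258) 0.044 amp [ 265. 1008.  905. 2674. 1053.  491.  416.] rib angle -12.9
(0.5405, -0.258) 0.05 amp [  56.  572. 1330. 1635. 1152.  918.  431.] rib angle -11.2
(0.539, -0.257) 0.044 amp [ 514.  303. 2681. 1011. 1052.  813. 1028.] rib angle -12.2
(0.539, -0.257) 0.05 amp [ 427.  997. 1639.  428.  745.  891. 1063.] rib angle -11.7
```

View pics/r1.png

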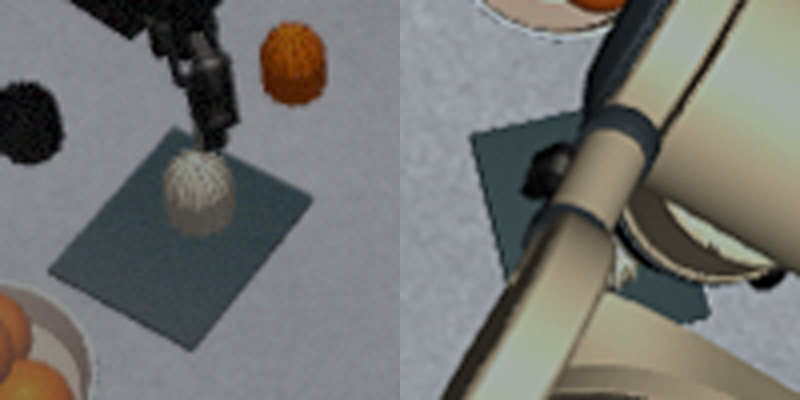

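The fingers are above the reamer, which is at scene crop (197,190). The 12-fold rib phase is clear at centre (0.5405,-0.258), with ribs at about 47°+30k, so one yaw unit puts the pads between ribs.

```bash
python3 -m jog '[[[-0.03,-0.07,0.3],1,1],[[0,0,0.5],0,1],[[0,0,0.6],0,1],[[0,0,0.6],0,1],[[0,0,0.6],0,1],[[0,0,0.6],0,1],[[0,0,0.4],0,1],[[0,0,0.2],0,1],[[0,0,0],0,1],[[0,0,0],0,1]]'; python3 -m jog '[[[0,0,0],0,0.7],[[0,0,0],0,0.5],[[0,0,0],0,0.4],[[0,0,0],0,0.3],[[0,0,0],0,0],[[0,0,0],0,0],[[0,0,0],0,0]]' 40; python3 -c "
from workcell import ctrl;o=ctrl.get_obs();print(o['wrist_torque'],o['joints'])"
```

```text
clock: 13.8
position: [0.5406, -0.2584, 0.1851]
eef_rot: [0.0, 0.244, 0.97, -0.0]
ft_force: [0.4, 0.6, 1.1]
gripper_width: 1.004
grip_force: 0.0
clock: 14.5
position: [0.5405, -0.2583, 0.1853]
eef_rot: [0.0, 0.244, 0.97, -0.0]
ft_force: [-1.9, 0.2, 10.8]
gripper_width: 0.58
grip_force: 39.8
[0.04607945 0.34089315 0.00246968] [-5.45474727e-01  7.36453373e-01  1.60097769e+00 -3.40304707e-05
  8.03183720e-01 -1.62370046e+00]
```

```bash
python3 -m jog '[[[0,0,-0.2],0,0],[[0,0,-0.5],0,0],[[0,0,-0.8],0,0],[[0,0,-0.8],0,0],[[0,0,-0.8],0,0],[[0,0,-0.8],0,0],[[0,0,-0.8],0,0],[[0,0,-0.8],0,0],[[0,0,-0.8],0,0],[[0,0,-0.6],0,0],[[0,0,-0.3],0,0],[[0,0,0],0,0]]' 60
python3 - <<'E'
from h import *
im={}
for n in("scene","top"): im[n]=ctrl.capture(n)[:,:,::-1].copy();cv2.imwrite(f"pics/{n}2.png",im[n])
# rectify z=.162 (rib tops) about the estimated axis: 0.2 mm/px, image x = world x, image y = world y
out=[]
for n in("scene","top"):
  for z in (.162,.174):
    g=(np.arange(400)-200)*1e-4
    q=np.array([[proj(n,(.5538+x,.2497+y,z)) for x in g[::10]] for y in g[::10]],np.float32)
    q=cv2.resize(q,(300,300),interpolation=1)
    out.append(cv2.remap(im[n],q[...,0],q[...,1],cv2.INTER_CUBIC))
cv2.imwrite("pics/sp.png",np.vstack([np.hstack(out[:2]),np.hstack(out[2:])]))
E
```

```text
clock: 15.7
position: [0.5404, -0.2582, 0.4021]
eef_rot: [0.001, 0.244, 0.97, -0.0]
ft_force: [0.2, -0.8, -1.2]
gripper_width: 0.573
grip_force: 62.1
```

View pics/sp.png

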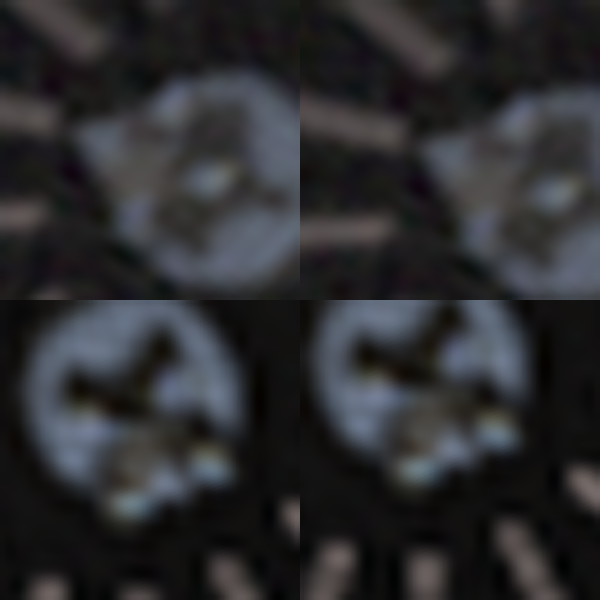

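The rectified crops confirm the shaft axis at (0.554,0.250). Top crop rib ends at (130,500) and (210,462) put the ribs at about 18° mod 90. The reamer's slots are at 17° mod 30, so relative turns of 0 or ±30° are the candidates. Carry it over.

```bash
python3 -m jog '[[[0.15,0.3,0],0,0],[[0.3,0.6,0],0,0],[[0.4,0.8,0],0,0],[[0.4,0.8,0],0,0],[[0.4,0.8,0],0,0],[[0.4,0.8,0],0,0],[[0.4,0.8,0],0,0],[[0.4,0.8,0],0,0],[[0.4,0.8,0],0,0],[[0.4,0.8,0],0,0],[[0.4,0.8,0],0,0]]' >/dev/null; python3 -m jog '[[[0.4,0.8,0],0,0],[[0.4,0.8,0],0,0],[[0.4,0.8,0],0,0],[[0.4,0.8,0],0,0],[[0.4,0.8,0],0,0],[[0.4,0.8,0],0,0],[[0.4,0.8,0],0,0],[[0.4,0.8,0],0,0],[[0.4,0.6,0],0,0],[[0.35,0.4,0],0,0],[[0,0,0],0,0],[[0,0,0],0,0]]';python3 - <<'E'
from h import *
o=ctrl.get_obs();d=np.array([.5538,.2497,.360])-o["position"];print(d,tool(*d),o["ft_force"])
E
```

```text
clock: 18.1
position: [0.5484, 0.2649, 0.4001]
eef_rot: [-0.0, 0.243, 0.97, -0.0]
ft_force: [0.6, 0.3, -0.6]
gripper_width: 0.579
grip_force: 62.1
[ 0.00537222 -0.0152268  -0.04005477] [-0.39808034 -0.36164329  1.33532019] [ 0.61470461  0.32326955 -0.57027462]
```

```bash
python3 -m jog '[[[-0.2,-0.18,0],0,0],[[-0.2,-0.18,0],0,0],[[0,0,0.4],0,0],[[0,0,0.5],0,0],[[0,0,0.4],0,0],[[0,0,0],0,0],[[0,0,0],0,0]]'
python3 - <<'E'
from h import *
o=ctrl.get_obs();d=np.array([.5538,.2497,.345])-o["position"];print(tool(*d))
im=ctrl.capture("scene")[:,:,::-1]
cv2.imwrite("pics/f1.png",cv2.resize(im[220:340,360:480],(480,480),interpolation=2))
E
```

```text
clock: 18.8
position: [0.5543, 0.2497, 0.3613]
eef_rot: [-0.0, 0.244, 0.97, -0.0]
ft_force: [-0.2, 0.1, -0.6]
gripper_width: 0.58
grip_force: 62.1
[ 0.01460084 -0.00796967  0.54232536]
```

View pics/f1.png

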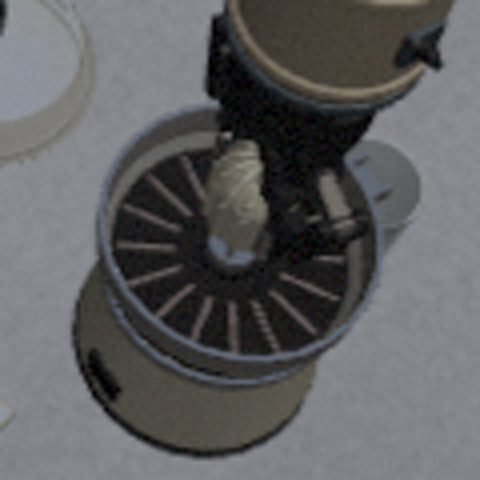

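The reamer hangs upright over the shaft, at crop (237,200) with the shoulder at (237,250). Lower onto the pin.

```bash
python3 -m jog '[[[0,0,0.2],0,0],[[0,0,0.2],0,0],[[0,0,0.15],0,0],[[0,0,0],0,0],[[0,0,0],0,0]]';python3 -m jog '[[[0,0,0.1],0,0],[[0,0,0.1],0,0],[[0,0,0.05],0,0],[[0,0,0],0,0],[[0,0,0],0,0]]'
```

```text
clock: 19.35
position: [0.5542, 0.2498, 0.3449]
eef_rot: [-0.0, 0.244, 0.97, -0.0]
ft_force: [0.9, 0.2, -0.2]
gripper_width: 0.578
grip_force: 62.1
clock: 19.85
position: [0.5543, 0.2499, 0.3377]
eef_rot: [0.0, 0.244, 0.97, 0.0]
ft_force: [0.8, 0.3, 3.5]
gripper_width: 0.577
grip_force: 62.5
```

```bash
python3 -m jog '[[[0,0,0.08],0,0],[[0,0,0],0,0],[[0,0,0],0,0]]'; python3 -m jog '[[[0,0,0],0.5,0],[[0,0,0],0.5,0],[[0,0,0],0,0]]';python3 -m jog '[[[0,0,0],1,0],[[0,0,0],0,0]]';python3 -m jog '[[[0,0,0],-1,0],[[0,0,0],-1,0],[[0,0,0],-1,0],[[0,0,0],0,0]]'
```

```text
clock: 20.15
position: [0.5543, 0.2498, 0.3353]
eef_rot: [0.0, 0.244, 0.97, 0.0]
ft_force: [-0.7, 0.0, 5.5]
gripper_width: 0.579
grip_force: 62.7
clock: 20.45
position: [0.5543, 0.2498, 0.3353]
eef_rot: [0.0, 0.295, 0.955, 0.0]
ft_force: [0.2, -0.0, 4.9]
gripper_width: 0.572
grip_force: 62.7
clock: 20.65
position: [0.5544, 0.2498, 0.3353]
eef_rot: [0.0, 0.346, 0.938, 0.0]
ft_force: [-0.4, 0.3, 5.3]
gripper_width: 0.575
grip_force: 62.7
clock: 21.05
position: [0.5543, 0.2499, 0.3353]
eef_rot: [0.0, 0.191, 0.982, 0.0]
ft_force: [0.7, -0.3, 6.1]
gripper_width: 0.581
grip_force: 62.7
```

```bash
python3 -m jog '[[[0,0,0],1,0],[[0,0,0],1,0],[[0,0,0],1,0],[[0,0,0],0.5,0],[[0,0,0],0,0]]'; python3 -m jog '[[[0,0,0],1,0],[[0,0,0],0,0]]';python3 -m jog '[[[0,0,0],1,0],[[0,0,0],0,0]]';python3 -m jog '[[[0,0,0],1,0],[[0,0,0],0,0]]'
```

```text
clock: 21.55
position: [0.5544, 0.2498, 0.3353]
eef_rot: [0.0, 0.369, 0.929, 0.0]
ft_force: [-0.0, -0.1, 5.6]
gripper_width: 0.578
grip_force: 62.7
clock: 21.75
position: [0.5546, 0.2499, 0.3354]
eef_rot: [0.001, 0.418, 0.908, 0.0]
ft_force: [1.5, 0.3, 4.8]
gripper_width: 0.576
grip_force: 62.7
clock: 21.95
position: [0.5545, 0.2499, 0.3354]
eef_rot: [0.0, 0.465, 0.885, 0.0]
ft_force: [0.8, 0.9, 4.8]
gripper_width: 0.575
grip_force: 62.7
clock: 22.15
position: [0.5544, 0.2498, 0.3354]
eef_rot: [0.0, 0.511, 0.86, 0.0]
ft_force: [0.2, 0.7, 5.7]
gripper_width: 0.578
grip_force: 62.7
```

```bash
python3 -m jog '[[[0,0,0],-1,0],[[0,0,0],-1,0],[[0,0,0],-1,0],[[0,0,0],-1,0],[[0,0,0],-1,0],[[0,0,0],-1,0],[[0,0,0],-1,0],[[0,0,0],-1,0],[[0,0,0],0,0]]'; python3 -m jog '[[[0,0,0],-1,0],[[0,0,0],0,0]]';python3 -m jog '[[[0,0,0],-1,0],[[0,0,0],0,0]]';python3 -m jog '[[[0,0,0],-1,0],[[0,0,0],0,0]]'
```

```text
clock: 23.05
position: [0.5543, 0.2496, 0.3351]
eef_rot: [0.0, 0.114, 0.993, -0.0]
ft_force: [2.3, -7.6, 4.0]
gripper_width: 0.575
grip_force: 62.6
clock: 23.25
position: [0.5542, 0.2496, 0.335]
eef_rot: [-0.0, 0.063, 0.998, -0.0]
ft_force: [-0.2, -5.6, 1.9]
gripper_width: 0.577
grip_force: 62.5
clock: 23.45
position: [0.5541, 0.2498, 0.3348]
eef_rot: [-0.0, 0.012, 1.0, -0.0]
ft_force: [-1.0, -1.3, -0.1]
gripper_width: 0.578
grip_force: 62.2
clock: 23.65
position: [0.5542, 0.2499, 0.3349]
eef_rot: [-0.0, -0.04, 0.999, 0.0]
ft_force: [0.4, -0.1, -0.7]
gripper_width: 0.582
grip_force: 62.2
```

The force dropped to zero at about -30°, so it is meshed. Push down.

```bash
python3 -m jog '[[[0,0,0.15],0.4,0],[[0,0,0.15],0,0],[[0,0,0],0,0],[[0,0,0],0,0]]';  python3 -m jog '[[[0,0,0.1],0,0],[[0,0,0],0,0],[[0,0,0],0,0]]'
```

```text
clock: 24.05
position: [0.5542, 0.2498, 0.326]
eef_rot: [-0.0, -0.02, 1.0, -0.0]
ft_force: [-0.3, 0.1, -1.2]
gripper_width: 0.58
grip_force: 62.2
clock: 24.35
position: [0.5542, 0.2498, 0.323]
eef_rot: [-0.0, -0.021, 1.0, -0.0]
ft_force: [0.0, 0.2, -0.4]
gripper_width: 0.578
grip_force: 62.2
```

```bash
python3 -m jog '[[[0,0,0.1],0,0],[[0,0,0],0,0],[[0,0,0],0,0]]'; python3 -m jog '[[[0,0,0.1],0,0],[[0,0,0],0,0],[[0,0,0],0,0]]'; python3 -m jog '[[[0,0,0.07],0,0],[[0,0,0],0,0],[[0,0,0],0,0]]'
```

```text
clock: 24.65
position: [0.5544, 0.2499, 0.3203]
eef_rot: [0.0, -0.021, 1.0, 0.0]
ft_force: [1.2, 0.9, 3.2]
gripper_width: 0.579
grip_force: 62.5
clock: 24.95
position: [0.5544, 0.2499, 0.3173]
eef_rot: [0.0, -0.021, 1.0, 0.0]
ft_force: [-0.6, 1.0, 6.1]
gripper_width: 0.576
grip_force: 62.7
clock: 25.25
position: [0.5544, 0.2499, 0.3154]
eef_rot: [0.0, -0.021, 1.0, 0.0]
ft_force: [-0.4, -0.2, 8.6]
gripper_width: 0.576
grip_force: 62.9
```

```bash
python3 -m jog '[[[0,0,0.06],0,0],[[0,0,0],0,0],[[0,0,0],0,0],[[0,0,0],0,0],[[0,0,0],0,0]]'
python3 - <<'E'
from h import *
im=[ctrl.capture("scene")[:,:,::-1],ctrl.capture("top")[:,:,::-1]]
print(ctrl.get_obs()["ft_force"])
cv2.imwrite("pics/end.png",np.hstack([cv2.resize(im[0][180:330,310:460],(400,400),interpolation=2),cv2.resize(im[1][100:300,150:350],(400,400),interpolation=2)]))
E
```

```text
clock: 25.75
position: [0.5544, 0.2499, 0.3137]
eef_rot: [0.0, -0.021, 1.0, 0.0]
ft_force: [-0.9, 0.4, 8.5]
gripper_width: 0.578
grip_force: 63.0
[-0.9807578   0.55500792  9.08482002]
```

View pics/end.png

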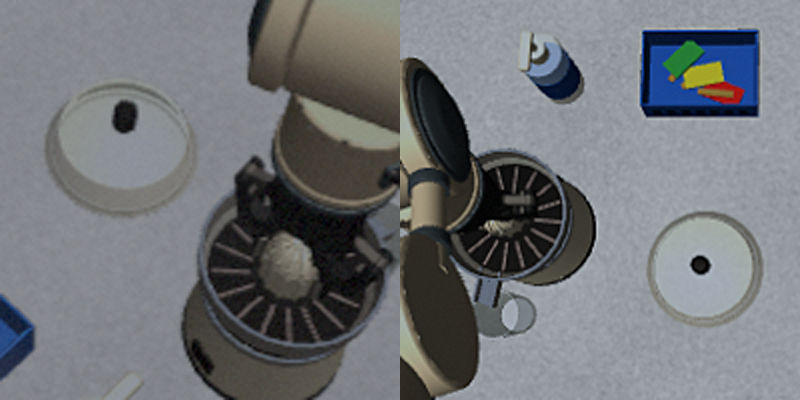

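The lid is undisturbed, knob up, and the reamer sits centred on the shaft. I'll press slightly more for margin and average the force.

```bash
for i in 1; do python3 -m jog '[[[0,0,0.03],0,0],[[0,0,0],0,0]]'|sed -n 2,4p; python3 -m jog '[[[0,0,0],0,0]]'|sed -n 4p;python3 -m jog '[[[0,0,0],0,0]]'|sed -n 4p;python3 -m jog '[[[0,0,0],0,0]]'|sed -n 4p;python3 -m jog '[[[0,0,0],0,0]]'|sed -n 4p; python3 -m jog '[[[0,0,0],0,0]]'|sed -n 4p;done
```

```text
position: [0.5544, 0.2499, 0.3132]
eef_rot: [0.001, -0.021, 1.0, 0.0]
ft_force: [-2.5, -0.2, 15.2]
ft_force: [-3.1, -0.8, 16.8]
ft_force: [-3.1, -0.4, 15.8]
ft_force: [-2.6, -1.3, 15.6]
ft_force: [-1.7, -1.2, 15.2]
ft_force: [-2.7, -0.1, 15.3]
```

Force is steady at about 15.5 N, above the 12 N at the stop, so the shaft is fully down. Handing in.

```bash
python3 -c "
from workcell import ctrl;print(ctrl.job_done())"
```

```text
the job is handed in; nothing more can be done
None
```

I handed the job in: the dust cover stands knob up on the bare counter, and the reamer is meshed on the shaft and held pressed down at about 15 N, above the 12 N of the spring's stop; no verdict was returned.

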